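Find the hidden rib under the case cover and stand the filter on it

ROBOT

A 6-joint arm with a two-finger parallel gripper is mounted at the origin on the work surface. World frame = base frame: x ahead of the robot, y to its left, z up, the work surface at z = 0. Lengths are in m, angles in rad, forces in N, time in s.
With the tool pointing down it reaches from about 0.225 to 0.875 m from the base axis. Payload 3.4 kg.
Tool frame: the origin (TCP) lies at the very end of the fingers, on their centre line; the grasp point (between the pads) lies 19 mm behind it; z points along the fingers, x is the direction in which the jaws open and shut, and the axes are right-handed (so a half turn about z gives the same grasp; the last joint's range is limited). The gripper opens to 85 mm and grips with 20 to 120 N. Pads are 22 mm wide; open, the fingers measure 114 mm over their backs; the gripper's body (76 mm by 85 mm) begins 54 mm behind the grasp point. The pads swing forward as they close: fully open they stand 13 mm farther back than shut.
Start: joints at [1.048, 0.276, 1.505, -0, 1.361, -0.121], TCP at [0.225, 0.529, 0.211] pointing down, gripper open.
Joint ranges: [-2.89, 2.89], [-0.75, 2.08], [0.22, 2.7], [-1.18, 4.32], [0.11, 2.71], [-2.7, 2.7]. Speed limits (rad/s): [2.57, 2.57, 3.14, 3.14, 3.14, 3.14].

INTERFACE

Orientations are given as a unit quaternion [w, x, y, z].
In Python, from rig import manip gives the robot as it stands.
- The arm moves only by the tool send_rows, never from a script. Its argument "increments" is a list of rows, each a list of 5 numbers: the opening, from 0 (shut) to 1 (fully open), then the shift along the tool's x, y, z in m, then the turn about the tool's z in rad. A call has 1 to 8 rows; each row shifts and turns the commanded pose from where the row before left it, along the tool's axes as they then stand; what a row does not reach is not made up. A row lasts 1/8 s, in which the tool goes at most 62.5 mm and 10.7 degrees, less where a joint would pass 70% of its speed; a pose out of reach is approached as far as the arm can. A call is refused whole if a number of a shift passes 0.0625 or a number of a turn 0.188, either way. A call with a gripper value outside its range is refused whole. The fingers move at their own pace and stop on an object; "squeeze" is the grip in N (left out, the last holds). Time passes only in rows, so rows that do not move let the fingers close. It gives the time, the measured TCP pose, the force and the opening at its end, in the units of the state.
- manip.get_state(): the state, without advancing time (a new reading comes with each control period).
- manip.get_image(name): name is "scene" or "top" or "wrist"; returns the picture (400x640x3 uint8, red, green, blue); there is no depth.
- manip.calibration(name): a dict with "fx", "fy", "cx", "cy" (pixels), "distortion" ([k1, k2, p1, p2, k3] as OpenCV has them; the pictures are not rectified), "camera_from_world" (4x4, takes a point from world to camera coordinates). Camera axes: x right, y up, looking along -z (the intrinsics and any distortion apply to the point x, -y, -z); pixel columns grow to the right and rows downward; lengths in m; the calibration is good to about 2 mm. A picture is of the moment at which its call begins: read the wrist's pose just before it. calibration takes no time and is no camera call; for the wrist camera it gives the pose at the moment of the call.
- manip.sign_off(): hands the job in, once; it reports no verdict.
The state is a dict: "clock": time; "qpos": joint angles; "qd": joint speeds; "effort": joint torques, N m; "position": TCP position; "ee_rot": TCP orientation; "contact_force": force on the tool from outside, world axes, zero at the start; "moment": the same for the moment, N m; "width": finger opening in m.
Only numpy, scipy, OpenCV 4.12 (cv2) and the standard library are available. Lean on these libraries where they do the work, as an engineer would, in place of code of your own. Each camera call takes 0.05 s, during which the arm holds its last target.

TASK

The thin sheet cover of the equipment case will not bear the filter except over the stiffening rib hidden beneath it. First, before you lift the filter, press along the cover with the fingertips, never with more than 20 N, until you have felt the rib. Then lift the filter and set it gently upright on the cover, its long side along the rib and its middle over the rib to within about a centimetre, without disturbing the other things.

Things in the scene. Friction and masses are not known exactly. Their poses are not given: they have to be found in the camera images.
- case: Flat black equipment case, fixed to the bench, 220 mm front to back (its x), 360 mm wide (its y), 66 mm high, with a plain grey sheet cover as its top, inside a thin black rim. Origin at the centre of the underside, z up. A load of more than 20 N on it does damage.
- cover_mid (a point): Middle of the cover's top at rest, 66 mm above the case's origin, flush with the rim; fixed to the case, same axes. The cover is 206 mm (x) by 346 mm (y). Pressed anywhere, the whole cover sinks level on its soft seal, about 1 mm per 1.5 N, at most 8 mm, and springs back. Under it, unseen, one rib runs parallel to the case's x, centred in x.
- search_a (a point): Point on the cover's top, 90 mm to the +y side of cover_mid: the rib's centre line lies somewhere between here and search_b. The rib's top is rounded across y (radius 30 mm) and straight for 136 mm in x. Over its crest the cover sinks 1.5 mm as elsewhere, then a fingertip meets the rib and it is about six times stiffer (1 mm per 9.5 N).
- search_b (a point): Point on the cover's top, 90 mm to the -y side of cover_mid. Away from the rib (more than 25 mm from its line) a fingertip 3 mm deep feels about 5 N. Slid along y at that depth, it feels the upward force rise smoothly near the rib, by up to 12 N more on the crest, alike on both sides of it. Beyond search_a and search_b the cover goes on for 83 mm.
- filter: The radio filter to be set on the case: loose cream metal box, 110 mm long (its x), 56 mm wide (its y), 62 mm high, about 0.7 kg, with two hexagon nuts and short copper rods standing up 14 mm on its top, 30 mm either side of the middle along its length, and one coaxial socket at each end (14 mm long). Origin at the centre of its underside, z up. The middle of its top is clear.
- junction: Junction box to be left alone: cream metal box 100 x 50 x 44 mm, no rods on top, two sockets at one end; origin under its centre. It and the filter stand in either order in the same row beside the case.
- adapter: Small steel coaxial adapter standing upright, 22 mm across, 26 mm high, leave alone; origin under its centre.
- screwdriver: Screwdriver lying on the bench, leave alone; origin on the bench under its middle, x along it.
- wrench: Wrench lying flat on the bench, leave alone; origin under its middle, x along it.
- mug: White mug, 76 mm across, 90 mm high, leave alone; origin under its centre.
- jar: Glass jar with black cap, 56 mm across, 75 mm high, leave alone; origin under its centre.
- tape: Roll of black tape lying flat, 90 mm across, 19 mm high, leave alone; origin under its centre.
- dummyload: Black finned dummy load, 100 mm long and 56 mm square, lying along its x, leave alone; origin under its centre.
Mind the look-alikes: they are no part of the job. What is shaped like the filter but pink is not meant.

How it is judged:
On the way, in this order (a step that is already met when the one before it is completed fails the run):
1. the fingertips have pressed the cover onto the hidden rib, with 1 N or more on the rib (contact force between the fingers and rib_c0 above 1 N), for 0.1 s.
2. the filter has then been lifted 20 mm or more off the bench (height (world z) of filter above 0.02 m), for 0.1 s.
At the end, for the whole second after the job is handed in: The filter stands released and at rest on the cover, upright (within 0.08 rad), its long side within 0.2 rad of the rib's direction, its middle within 14 mm of the rib's centre line sideways and within 45 mm of the case's middle front to back (y of filter in the frame of rib between -0.014 and 0.014 m and x of filter in the frame of case between -0.045 and 0.045 m and z of filter in the frame of case between 0.06 and 0.0665 m and angle between the x axis of filter and the x axis of case, either way round below 0.2 rad and angle between filter's own z axis and vertical below 0.08 rad and contact force between filter and case above 2 N and linear speed of filter below 0.01 m/s); the robot touches nothing.
It fails at once if the cover or case is loaded with more than 20 N, by the fingers, the arm or the filter (contact force between any of the fingers, the arm, filter and case above 20 N).
It fails at once if one of the other things is moved by more than 20 mm (distance of any of junction, adapter, screwdriver, wrench, mug, jar, tape, dummyload from where it was at the start of the episode above 0.02 m).
It also fails if it takes over 70 s, if anything falls off the work surface, if the arm or the gripper's body presses on something with over 40 N, if the wrist force passes 120 N, or if a joint passes its speed limit or range.

## Working session

There is one attempt and no reset: what is moved stays moved. The work goes in short steps, Python scripts to look and compute and a tool call to move; the robot and the scene stay as the last step left them, time stands still between calls to the robot, and variables do not carry over. Pictures are saved under pics/ and viewed, and the job is handed in when it is done.

Besides the shell and the picture viewer there is one more tool, called as a command line: name --pt "numbers of a row" for each row, then --argument value for the rest. send_rows: Moves the arm, as the interface text tells. Its arguments: {"type":"object","properties":{"increments":{"type":"array","items":{"type":"array","items":{"type":"number"}}},"squeeze":{"type":"number"}},"required":["increments"]}

```bash
mkdir -p pics; ls
python3 - <<'E'
from rig import manip
import cv2
print(manip.get_state())
for n in ("top","scene"):
    im=manip.get_image(n); cv2.imwrite(f"pics/{n}0.png",im[:,:,::-1])
    c=manip.calibration(n); print(n,c)
E
```

```text
pics
{'clock': 0.0, 'qpos': array([ 1.04800666e+00,  2.76578182e-01,  1.50619158e+00,  5.93705615e-06,
        1.36070943e+00, -1.20976205e-01]), 'qd': array([ 0.00112744, -0.00035633, -0.00039076,  0.00155267,  0.00048837,
       -0.00054956]), 'effort': array([-1.36408216e-03, -4.16770434e+01, -2.45809078e+01, -4.38929574e-04,
        1.11592459e-02, -4.38931792e-06]), 'position': array([0.22456316, 0.52868192, 0.20972606]), 'ee_rot': array([ 4.19134615e-04,  8.33992781e-01,  5.51774547e-01, -8.45039028e-04]), 'contact_force': array([ 0.12051275,  0.69314351, -0.56445613]), 'moment': array([ 0.0265488 , -0.02661326, -0.00394447]), 'width': 0.08559577523310732}
top {'fx': 479.8097294411698, 'fy': 479.8097294411698, 'cx': 320.88838923699217, 'cy': 192.218075627385, 'distortion': array([0.0347296, 0.       , 0.       , 0.       , 0.       ]), 'camera_from_world': array([[ 0.00639181, -0.999956  ,  0.00686652, -0.00197823],
       [ 0.99231135,  0.00719139,  0.12355757, -0.4838262 ],
       [-0.12360152,  0.00602397,  0.99231365, -1.3957562 ],
       [ 0.        ,  0.        ,  0.        ,  1.        ]])}
scene {'fx': 388.24657608413537, 'fy': 388.24657608413537, 'cx': 318.5279368690326, 'cy': 197.9869531499395, 'distortion': array([-0.03966,  0.     ,  0.     ,  0.     ,  0.     ]), 'camera_from_world': array([[ 0.86833368,  0.49562963, -0.01865177, -0.41313885],
       [-0.3042633 ,  0.56200802,  0.76913641,  0.07418873],
       [ 0.39168924, -0.66219201,  0.6388124 , -1.35029113],
       [ 0.        ,  0.        ,  0.        ,  1.        ]])}
```

View pics/top0.png

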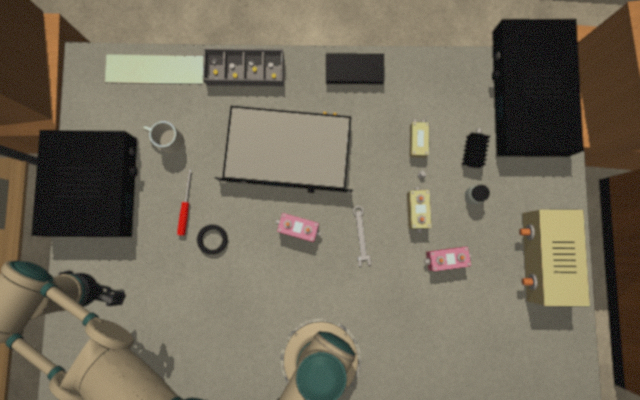

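View pics/scene0.png

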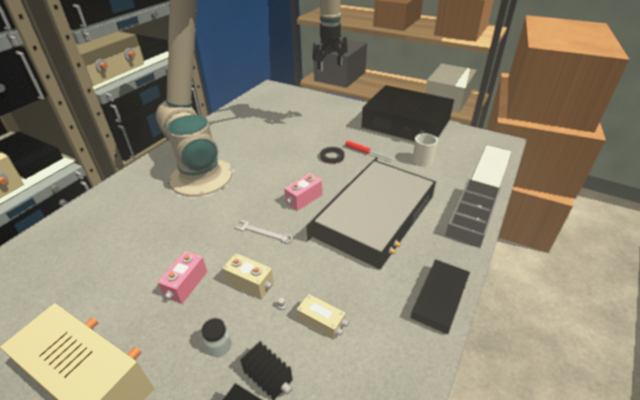

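The top view shows the cream filter with rods at about (420,210), the junction at (420,138), the adapter between them at (422,175), and the case with corners near (229,107), (351,115), (349,188) and (221,180). I'll zoom in on both.

```bash
cat > h.py <<'E'
import numpy as np, cv2
from rig import manip
def ray(cal,u,v):
    K=np.array([[cal['fx'],0,cal['cx']],[0,cal['fy'],cal['cy']],[0,0,1]])
    p=cv2.undistortPoints(np.array([[[u,v]]],float),K,cal['distortion'])[0,0]
    T=cal['camera_from_world'];R=T[:3,:3];t=T[:3,3]
    return -R.T@t, R.T@np.array([p[0],-p[1],-1])
def at_z(cal,u,v,z):
    o,d=ray(cal,u,v); s=(z-o[2])/d[2]; return (o+s*d)[:2]
def proj(cal,P):
    T=cal['camera_from_world'];q=T[:3,:3]@np.asarray(P,float)+T[:3,3]
    K=np.array([[cal['fx'],0,cal['cx']],[0,cal['fy'],cal['cy']],[0,0,1]])
    return cv2.projectPoints(np.array([[q[0],-q[1],-q[2]]]),np.zeros(3),np.zeros(3),K,cal['distortion'])[0][0,0]
E
python3 - <<'E'
import cv2
im=cv2.imread('pics/top0.png')
cv2.imwrite('pics/c1.png',cv2.resize(im[95:200,210:365],None,fx=5,fy=5,interpolation=cv2.INTER_CUBIC))
cv2.imwrite('pics/c2.png',cv2.resize(im[115:240,370:500],None,fx=4.6,fy=4.6,interpolation=cv2.INTER_CUBIC))
E
```

```text
(no output)
```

View pics/c1.png

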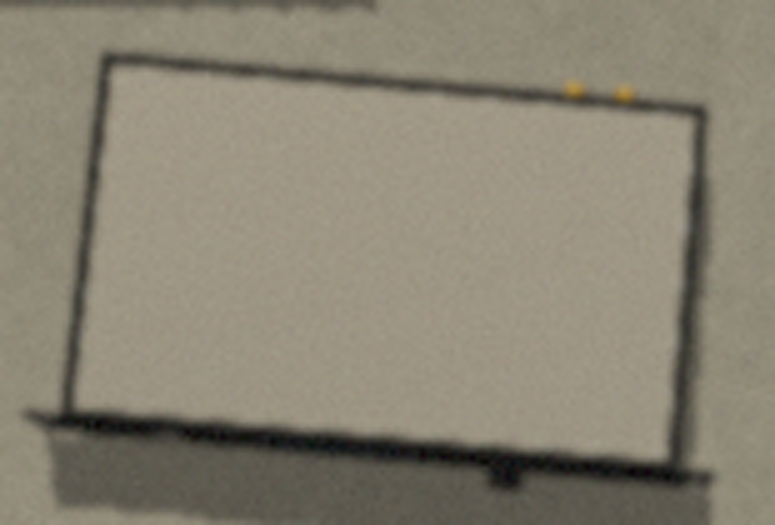

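View pics/c2.png

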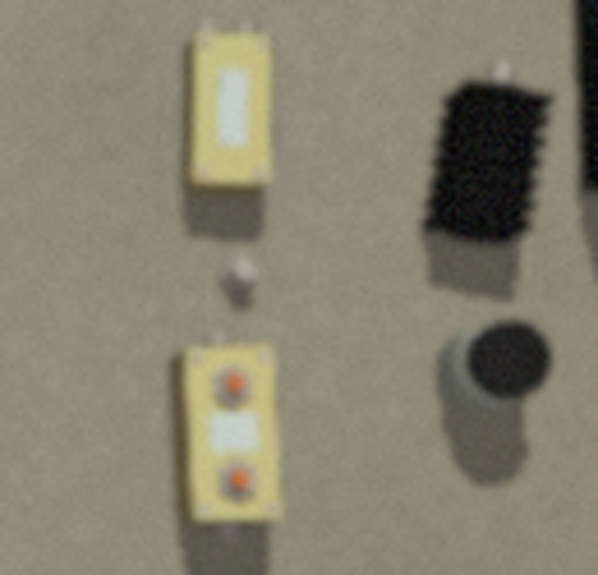

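Run:
```python
from h import *
c=manip.calibration('top')
def quad(pts,s,ox,oy,z):
    return np.array([at_z(c,(u+.5)/s-.5+ox,(v+.5)/s-.5+oy,z) for u,v in pts])
for n,q in (("case",quad([(110,64),(697,113),(675,458),(74,412)],5,210,95,.066)),("filter",quad([(185,347),(272,345),(281,520),(193,521)],4.6,370,115,.062)),("rods",quad([(234,384),(239,480)],4.6,370,115,.076)),("junc",quad([(192,33),(270,35),(268,186),(192,185)],4.6,370,115,.044)),("adap",quad([(240,270)],4.6,370,115,.026))):
    print(n,q.round(4).tolist(),q.mean(0).round(4),"sides",[np.linalg.norm(q[i]-q[i-1]).round(4) for i in range(len(q))],"ang(deg)",[np.degrees(np.arctan2(*(q[i]-q[i-1])[::-1])).round(1) for i in range(len(q))])
from scipy.spatial.transform import Rotation as R
s=manip.get_state();q=s['ee_rot'];print(R.from_quat(q[[1,2,3,0]]).as_matrix().round(3),s['clock'])
```

```text
case [[0.7296, 0.2666], [0.7031, -0.08], [0.4974, -0.0671], [0.5218, 0.2816]] [0.613  0.1002] sides [np.float64(0.2084), np.float64(0.3476), np.float64(0.2061), np.float64(0.3496)] ang(deg) [np.float64(-4.1), np.float64(-94.4), np.float64(176.4), np.float64(86.0)]
filter [[0.4881, -0.2569], [0.4898, -0.3118], [0.3794, -0.315], [0.3784, -0.2601]] [ 0.4339 -0.286 ] sides [np.float64(0.1098), np.float64(0.0549), np.float64(0.1104), np.float64(0.055)] ang(deg) [np.float64(1.6), np.float64(-88.3), np.float64(-178.3), np.float64(91.1)]
rods [[0.4632, -0.2844], [0.4033, -0.2863]] [ 0.4332 -0.2853] sides [np.float64(0.06), np.float64(0.06)] ang(deg) [np.float64(1.8), np.float64(-178.2)]
junc [[0.6966, -0.2682], [0.6956, -0.3188], [0.5956, -0.3156], [0.596, -0.2666]] [ 0.646  -0.2923] sides [np.float64(0.1007), np.float64(0.0507), np.float64(0.1), np.float64(0.049)] ang(deg) [np.float64(-0.9), np.float64(-91.2), np.float64(178.1), np.float64(89.6)]
adap [[0.5436, -0.3004]] [ 0.5436 -0.3004] sides [np.float64(0.0)] ang(deg) [np.float64(0.0)]
[[ 0.391  0.92  -0.001]
 [ 0.92  -0.391 -0.001]
 [-0.002 -0.    -1.   ]] 0.1
```

send_rows --pt "0 -0.0153 0.0494 0 0" --pt "0 -0.0153 0.0494 0 0" --pt "0 -0.0153 0.0494 0 0" --pt "0 -0.0153 0.0494 0 0" --pt "0 -0.0153 0.0494 0 0" --pt "0 -0.0153 0.0494 0 0" --pt "0 -0.0153 0.0494 0 0" --pt "0 -0.0153 0.0494 0 0" --squeeze 40

```text
clock: 1.1
position: [0.5417, 0.2607, 0.2102]
ee_rot: [-0.0, 0.834, 0.552, -0.0]
contact_force: [0.3, 1.4, -0.0]
width: 0.0002
```

send_rows --pt "0 -0.0153 0.0494 0 0" --pt "0 -0.0153 0.0494 0 0" --pt "0 0 0 0 -0.165" --pt "0 0 0 0 -0.165" --pt "0 0 0 0.05 0" --pt "0 0 0 0.05 0" --pt "0 0 0 0 0"

```text
clock: 1.98
position: [0.6159, 0.1944, 0.106]
ee_rot: [-0.003, 0.732, 0.681, -0.005]
contact_force: [-0.5, 0.2, 0.8]
width: -0.0001
```

```bash
cat > st.py <<'E'
from h import *
from scipy.spatial.transform import Rotation as R
# case frame
C=np.array([0.613,0.1002]); th=np.radians(-4.1)
ex=np.array([np.cos(th),np.sin(th)]); ey=np.array([-np.sin(th),np.cos(th)])
s=manip.get_state();q=s['ee_rot'];M=R.from_quat(q[[1,2,3,0]]).as_matrix()
p=s['position'];d=p[:2]-C
print('t',round(s['clock'],3),'p',p.round(4),'case xy',(d@ex).round(4),(d@ey).round(4),'yaw x',np.degrees(np.arctan2(M[1,0],M[0,0])).round(2),'z',M[:,2].round(4),'F',s['contact_force'].round(2),'w',round(s['width'],4))
E
python3 st.py
```

```text
t 1.975 p [0.6159 0.1944 0.106 ] case xy -0.0039 0.0942 yaw x 85.88 z [-0.0106 -0.0021 -0.9999] F [-0.49  0.25  0.84] w -0.0001
```

send_rows --pt "0 0 0 0.02 0" --pt "0 0 0 0.014 0" --pt "0 0 0 0.002 0" --pt "0 0 0 0 0" --pt "0 0 0 0 0"

```text
clock: 2.6
position: [0.6203, 0.1954, 0.0756]
ee_rot: [0.0, 0.732, 0.681, 0.001]
contact_force: [1.0, 0.1, -0.2]
width: 0.0003
```

```bash
python3 st.py
```

```text
t 2.6 p [0.6203 0.1954 0.0756] case xy 0.0005 0.0955 yaw x 85.89 z [ 1.7e-03  4.0e-04 -1.0e+00] F [ 1.01  0.06 -0.17] w 0.0003
```

send_rows --pt "0 0 0 0.001 0" --pt "0 0 0 0.001 0" --pt "0 0 0 0 0" --pt "0 0 0 0 0"

```text
clock: 3.1
position: [0.6197, 0.1952, 0.0726]
ee_rot: [-0.0, 0.732, 0.681, -0.0]
contact_force: [0.6, 0.5, 0.3]
width: 0.0003
```

send_rows --pt "0 0 0 0.001 0" --pt "0 0 0 0.001 0" --pt "0 0 0 0 0" --pt "0 0 0 0 0"

```text
clock: 3.6
position: [0.6197, 0.1952, 0.0706]
ee_rot: [-0.0, 0.732, 0.681, 0.0]
contact_force: [0.3, 1.5, 0.3]
width: 0.0003
```

send_rows --pt "0 0 0 0.002 0" --pt "0 0 0 0.002 0" --pt "0 0 0 0 0" --pt "0 0 0 0 0"

```text
clock: 4.1
position: [0.6197, 0.1952, 0.0666]
ee_rot: [-0.0, 0.732, 0.681, 0.0]
contact_force: [0.4, -0.3, 0.2]
width: -0.0001
```

send_rows --pt "0 0 0 0.0015 0" --pt "0 0 0 0.001 0" --pt "0 0 0 0 0" --pt "0 0 0 0 0"

```text
clock: 4.6
position: [0.6197, 0.1953, 0.0641]
ee_rot: [-0.0, 0.732, 0.681, 0.0]
contact_force: [-0.1, -0.6, 0.5]
width: 0.0001
```

send_rows --pt "0 0 0 0.001 0" --pt "0 0 0 0 0" --pt "0 0 0 0 0"

```text
clock: 4.97
position: [0.6197, 0.1952, 0.0631]
ee_rot: [-0.0, 0.732, 0.681, 0.0]
contact_force: [0.2, -0.0, -0.7]
width: 0.0001
```

send_rows --pt "0 0 0 0.001 0" --pt "0 0 0 0 0" --pt "0 0 0 0 0"

```text
clock: 5.35
position: [0.6197, 0.1952, 0.0621]
ee_rot: [-0.0, 0.732, 0.681, 0.0]
contact_force: [-0.1, -0.9, -0.3]
width: 0.0001
```

```bash
python3 st.py
python3 - <<'E'
from rig import manip
import cv2
for n in ("wrist","scene"):
    cv2.imwrite(f"pics/{n}1.png",manip.get_image(n)[:,:,::-1])
E
python3 st.py
```

```text
t 5.35 p [0.6197 0.1952 0.0621] case xy -0.0001 0.0953 yaw x 85.89 z [ 0.e+00  1.e-04 -1.e+00] F [-0.1  -0.86 -0.27] w 0.0001
t 5.45 p [0.6197 0.1952 0.0621] case xy -0.0001 0.0953 yaw x 85.89 z [ 1.e-04  1.e-04 -1.e+00] F [-0.45 -0.23  0.37] w -0.0001
```

View pics/wrist1.png

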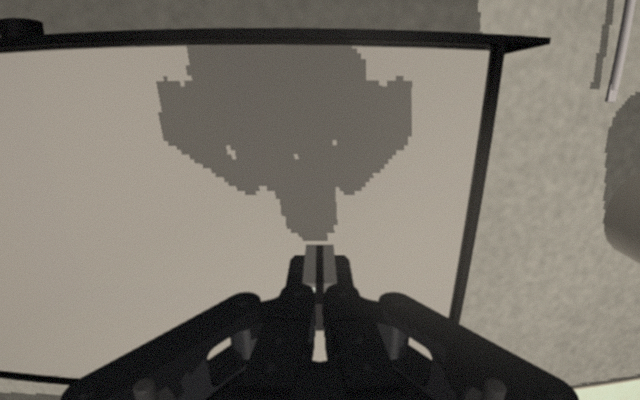

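View pics/scene1.png

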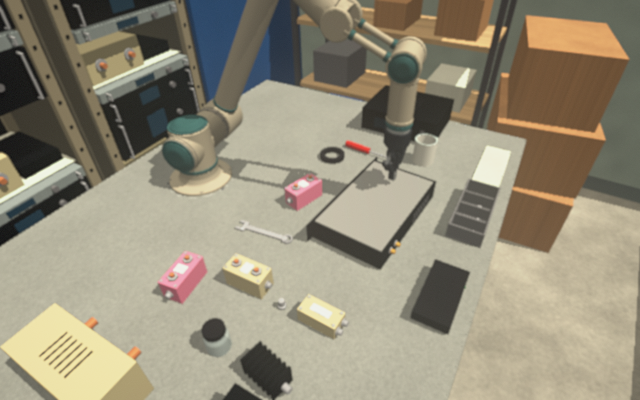

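The fingertip is just above the cover, with a small gap to its shadow at about (315,242), and there is no contact yet. I'll keep going down slowly.

send_rows --pt "0 0 0 0.001 0" --pt "0 0 0 0 0"

```text
clock: 5.7
position: [0.6196, 0.1952, 0.061]
ee_rot: [-0.0, 0.732, 0.681, -0.0]
contact_force: [-0.2, 0.3, 0.1]
width: 0.0004
```

send_rows --pt "0 0 0 0.001 0" --pt "0 0 0 0 0"

```text
clock: 5.95
position: [0.6196, 0.1953, 0.06]
ee_rot: [-0.0, 0.732, 0.681, -0.0]
contact_force: [0.1, 0.5, 0.3]
width: 0.0
```

send_rows --pt "0 0 0 0.001 0" --pt "0 0 0 0 0"

```text
clock: 6.2
position: [0.6196, 0.1952, 0.059]
ee_rot: [-0.0, 0.732, 0.681, -0.0]
contact_force: [0.3, 1.8, 0.4]
width: -0.0002
```

Run:
```python
from h import *
im=manip.get_image("wrist")[:,:,::-1]
cv2.imwrite("pics/w2.png",cv2.resize(im[200:340,240:400],None,fx=4,fy=4))
c=manip.calibration("wrist")
s=manip.get_state();p=s['position']
print(p,proj(c,p),proj(c,[p[0],p[1],.066]))
a=cv2.imread('pics/wrist1.png');print(s['effort'])
```

```text
[0.61968264 0.19523042 0.05906705] [320.06750146 241.21504657] [320.11122288 246.69035494]
[-1.16095394e-03 -5.10938716e+01 -2.13468736e+01  2.13235765e-06
  1.23716400e-03  1.91106625e-05]
```

View pics/w2.png

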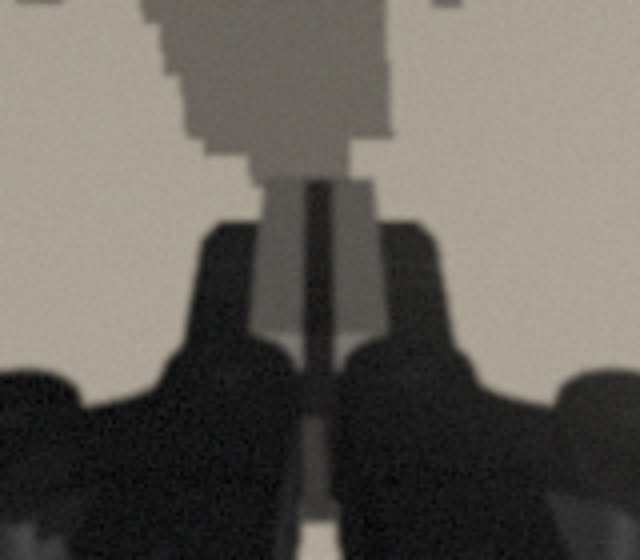

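send_rows --pt "0 0 0 0.001 0" --pt "0 0 0 0 0"

```text
clock: 6.5
position: [0.6196, 0.1952, 0.058]
ee_rot: [-0.0, 0.732, 0.681, -0.0]
contact_force: [0.5, -0.1, -0.2]
width: -0.0001
```

send_rows --pt "0 0 0 0.001 0" --pt "0 0 0 0 0"

```text
clock: 6.75
position: [0.6197, 0.1952, 0.057]
ee_rot: [-0.0, 0.732, 0.681, -0.0]
contact_force: [0.5, -0.4, 0.2]
width: 0.0001
```

send_rows --pt "0 0 0 0.001 0" --pt "0 0 0 0 0"

```text
clock: 7.0
position: [0.6197, 0.1952, 0.056]
ee_rot: [-0.0, 0.732, 0.681, -0.0]
contact_force: [0.4, -0.5, -0.3]
width: -0.0
```

Run:
```python
from h import *
im=manip.get_image("wrist")[:,:,::-1]
cv2.imwrite("pics/w3.png",im)
im=manip.get_image("scene")[:,:,::-1]
cv2.imwrite("pics/s3.png",cv2.resize(im[120:270,300:450],None,fx=4,fy=4,interpolation=cv2.INTER_CUBIC))
print(manip.get_state()['contact_force'],manip.get_state()['moment'])
```

```text
[-0.05127666 -0.16473234  0.12117185] [0.02329172 0.02722983 0.00417166]
```

View pics/w3.png

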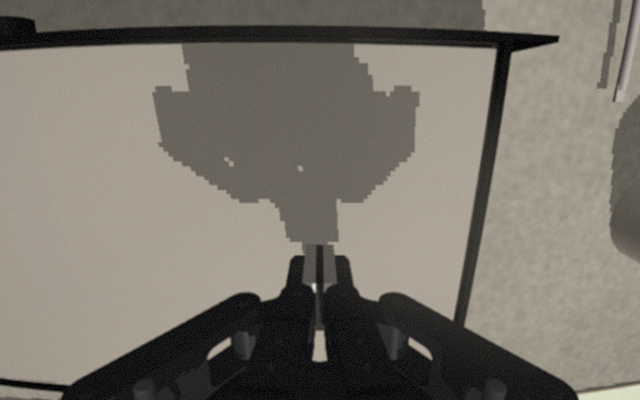

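View pics/s3.png

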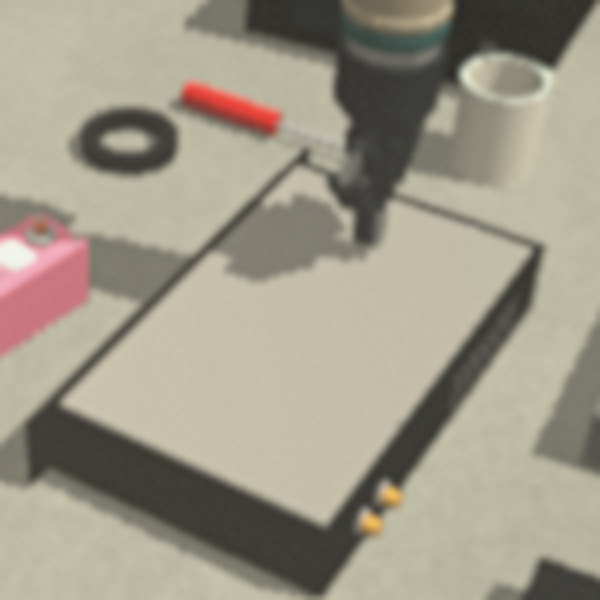

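Run:
```python
from h import *
s=manip.get_state();p=s['position']
c=manip.calibration('scene');t=manip.calibration('top');w=manip.calibration('wrist')
for z in (.046,.056,.066): print(z,(proj(c,[p[0],p[1],z])-[300,120])*4, proj(w,[p[0],p[1],z]))
# case corners triangulation: outer corners
from scipy.optimize import least_squares
C=np.array([0.613,0.1002]); th=np.radians(-4.1)
ex=np.array([np.cos(th),np.sin(th)]); ey=np.array([-np.sin(th),np.cos(th)])
for sx in(1,-1):
  for sy in (1,-1):
    q=C+sx*.103*ex+sy*.173*ey
    for z in (.056,.066): print('cov',sx,sy,z,(proj(c,[*q,z])-[300,120])*4,proj(w,[*q,z]),proj(t,[*q,z]))
T=w['camera_from_world'];print('wcam pos',-T[:3,:3].T@T[:3,3])
```

```text
0.046 [357.77723314 272.45600145] [319.9975279  233.85350837]
0.056 [359.03746794 262.31586395] [320.05499356 241.07315187]
0.066 [360.31010763 252.06804871] [320.11880145 249.09436428]
cov 1 1 0.056 [523.1066849  254.30968208] [434.5226565  378.70763792] [232.58911171 108.90471787]
cov 1 1 0.066 [525.2345356  244.07516834] [439.50246011 391.08704882] [231.9911178  107.89969843]
cov 1 -1 0.056 [320.98262411 534.44114911] [-38.19724458 361.96973986] [348.68276028 118.0462829 ]
cov 1 -1 0.066 [322.31346622 523.73757681] [-49.58170089 371.32668288] [348.90121108 117.10682253]
cov -1 1 0.056 [287.86055066 173.41146332] [482.47574874  43.44086438] [225.56498695 177.24582235]
cov -1 1 0.066 [288.68407327 163.47545675] [493.13017519  40.01821151] [224.90766861 176.71272119]
cov -1 -1 0.056 [ 53.83530444 414.00967202] [-132.01169424   73.84707325] [343.67380768 186.50552903]
cov -1 -1 0.066 [ 53.44292548 403.46158746] [-144.42835424   75.63572343] [343.85993068 186.03893134]
wcam pos [0.5432927  0.20010054 0.21966599]
```

send_rows --pt "0 0 0 0.001 0" --pt "0 0 0 0 0"

```text
clock: 7.35
position: [0.6197, 0.1952, 0.055]
ee_rot: [-0.0, 0.732, 0.681, -0.0]
contact_force: [0.3, -0.4, -0.7]
width: -0.0001
```

send_rows --pt "0 0 0 0.001 0" --pt "0 0 0 0 0"

```text
clock: 7.6
position: [0.6196, 0.1952, 0.054]
ee_rot: [-0.0, 0.732, 0.681, -0.0]
contact_force: [0.5, 0.5, 0.1]
width: 0.0
```

send_rows --pt "0 0 0 0.001 0" --pt "0 0 0 0 0"

```text
clock: 7.85
position: [0.6196, 0.1952, 0.053]
ee_rot: [-0.0, 0.732, 0.681, -0.0]
contact_force: [0.4, 0.1, 0.5]
width: 0.0002
```

send_rows --pt "0 0 0 0.001 0" --pt "0 0 0 0 0"

```text
clock: 8.1
position: [0.6196, 0.1952, 0.052]
ee_rot: [-0.0, 0.732, 0.681, -0.0]
contact_force: [0.6, 0.2, 1.1]
width: 0.0001
```

```bash
python3 st.py
python3 - <<'E'
from h import *
im=manip.get_image("scene")[:,:,::-1]
cv2.imwrite("pics/s4.png",cv2.resize(im[140:210,350:440],None,fx=8,fy=8,interpolation=cv2.INTER_CUBIC))
im=manip.get_image("wrist")[:,:,::-1]
cv2.imwrite("pics/w4.png",cv2.resize(im[200:340,240:400],None,fx=4,fy=4))
E
python3 st.py
```

```text
t 8.1 p [0.6196 0.1952 0.052 ] case xy -0.0002 0.0953 yaw x 85.89 z [-1.e-04  0.e+00 -1.e+00] F [0.64 0.22 1.14] w 0.0001
t 8.2 p [0.6197 0.1952 0.0521] case xy -0.0001 0.0953 yaw x 85.89 z [-0.e+00  1.e-04 -1.e+00] F [ 0.04  0.07 -1.35] w -0.0001
```

View pics/s4.png

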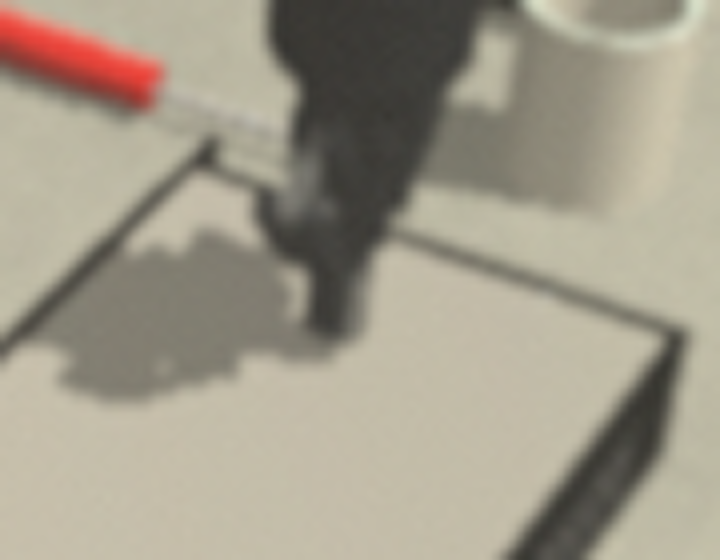

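View pics/w4.png

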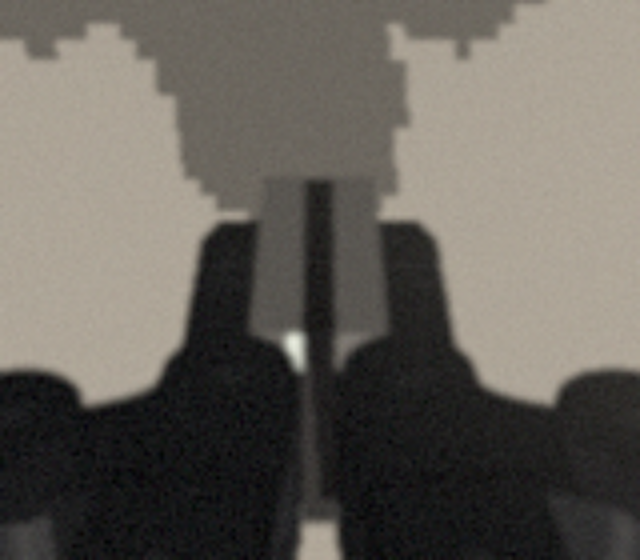

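send_rows --pt "0 0 0 0.001 0" --pt "0 0 0 0 0"

```text
clock: 8.45
position: [0.6196, 0.1952, 0.051]
ee_rot: [-0.0, 0.732, 0.681, -0.0]
contact_force: [0.7, -0.3, -0.3]
width: 0.0002
```

send_rows --pt "0 0 0 0.001 0" --pt "0 0 0 0 0"

```text
clock: 8.7
position: [0.6197, 0.1952, 0.05]
ee_rot: [-0.0, 0.732, 0.681, -0.0]
contact_force: [-0.2, -0.4, -0.4]
width: 0.0001
```

send_rows --pt "0 0 0 0.001 0" --pt "0 0 0 0 0"

```text
clock: 8.95
position: [0.6196, 0.1953, 0.049]
ee_rot: [-0.0, 0.732, 0.681, -0.0]
contact_force: [0.1, 0.3, 0.0]
width: -0.0003
```

send_rows --pt "0 0 0 0.001 0" --pt "0 0 0 0 0"

```text
clock: 9.2
position: [0.6197, 0.1952, 0.048]
ee_rot: [-0.0, 0.732, 0.681, -0.0]
contact_force: [-1.1, 0.5, -0.3]
width: -0.0001
```

Run:
```python
from h import *
im=manip.get_image("wrist")[:,:,::-1]
cv2.imwrite("pics/w5.png",im)
im=manip.get_image("scene")[:,:,::-1]
cv2.imwrite("pics/s5.png",cv2.resize(im[140:210,350:440],None,fx=8,fy=8,interpolation=cv2.INTER_CUBIC))
```

```text
(no output)
```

View pics/w5.png

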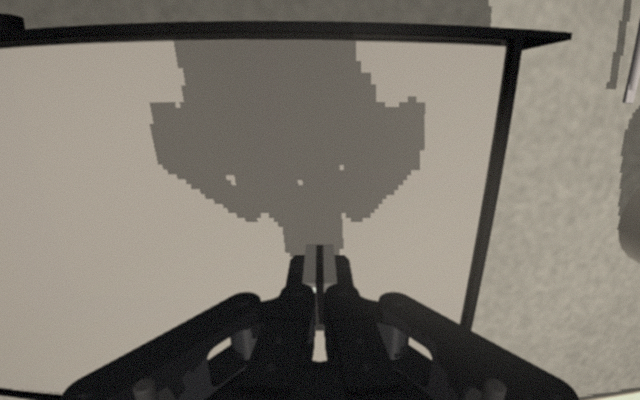

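View pics/s5.png

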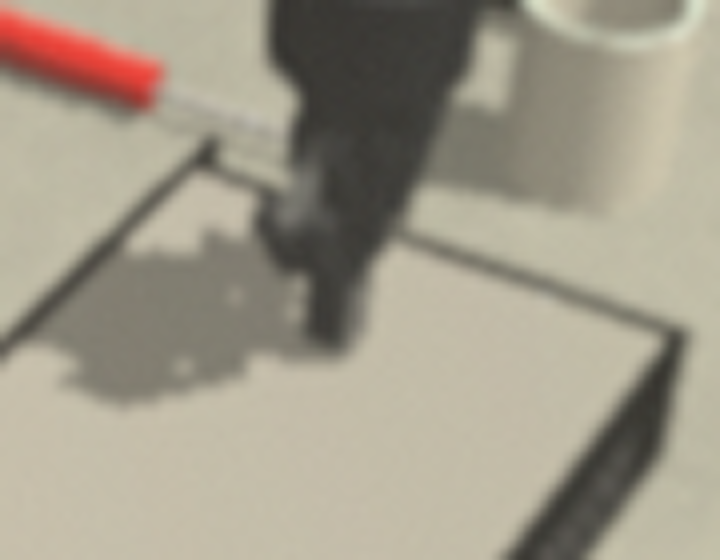

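Run:
```python
from h import *
from scipy.spatial.transform import Rotation as R
s=manip.get_state();p=s['position'];q=s['ee_rot'];M=R.from_quat(q[[1,2,3,0]]).as_matrix()
w=manip.calibration('wrist');sc=manip.calibration('scene')
for dy in (-.011,0,.011):
  for h in (0,.005,.01,.013,.018): print(dy,h,proj(w,p+M[:,1]*dy-M[:,2]*h).round(1),((proj(sc,p+M[:,1]*dy-M[:,2]*h)-[350,140])*8).round())
print(p, at_z(w,320,244.5,.066), M[:,1])
print(w)
# case corner in wrist pic: rim inner (509,44),
for z in (.056,.061,.066,.071): print(z,at_z(w,507,44,z),at_z(w,467,327,z))
```

```text
-0.011 0 [320.1 223. ] [291. 371.]
-0.011 0.005 [320.2 226.5] [292. 361.]
-0.011 0.01 [320.2 230.2] [293. 351.]
-0.011 0.013 [320.2 232.5] [294. 345.]
-0.011 0.018 [320.3 236.5] [295. 335.]
0 0 [320.1 241.2] [316. 381.]
0 0.005 [320.2 245.2] [318. 370.]
0 0.01 [320.2 249.3] [319. 360.]
0 0.013 [320.2 251.9] [320. 354.]
0 0.018 [320.2 256.4] [321. 344.]
0.011 0 [320.1 258.8] [342. 390.]
0.011 0.005 [320.1 263.1] [343. 380.]
0.011 0.01 [320.2 267.6] [345. 370.]
0.011 0.013 [320.2 270.4] [346. 364.]
0.011 0.018 [320.2 275.4] [347. 353.]
[0.6197301  0.19526567 0.04812351] [0.61315341 0.19560848] [ 9.97422395e-01 -7.17534977e-02  4.08718743e-05]
{'fx': 319.7807205417128, 'fy': 319.7807205417128, 'cx': 319.22372049863566, 'cy': 199.59427120956948, 'distortion': array([-0.06257476,  0.        ,  0.        ,  0.        ,  0.        ]), 'camera_from_world': array([[ 7.16541230e-02,  9.97429106e-01,  9.30639493e-04,
        -2.38713002e-01],
       [-9.50382303e-01,  6.85574538e-02, -3.03435914e-01,
         5.66844727e-01],
       [-3.02719614e-01,  2.08579710e-02,  9.52851395e-01,
        -4.13950235e-02],
       [ 0.00000000e+00,  0.00000000e+00,  0.00000000e+00,
         1.00000000e+00]])}
0.056 [0.52430761 0.287874  ] [0.67948034 0.27970011]
0.061 [0.52491741 0.28505474] [0.675106  0.2771434]
0.066 [0.52552722 0.28223549] [0.67073167 0.27458669]
0.071 [0.52613702 0.27941623] [0.66635734 0.27202998]
```

send_rows --pt "0 0 0 0.001 0" --pt "0 0 0 0 0"

```text
clock: 9.55
position: [0.6196, 0.1952, 0.047]
ee_rot: [-0.0, 0.732, 0.681, -0.0]
contact_force: [0.2, 0.3, 0.7]
width: 0.0004
```

send_rows --pt "0 0 0 0.001 0" --pt "0 0 0 0 0"

```text
clock: 9.8
position: [0.6197, 0.1952, 0.046]
ee_rot: [-0.0, 0.732, 0.681, -0.0]
contact_force: [1.0, 0.0, 1.0]
width: -0.0004
```

send_rows --pt "0 0 0 0.001 0" --pt "0 0 0 0 0"

```text
clock: 10.05
position: [0.6198, 0.1953, 0.0452]
ee_rot: [0.0, 0.732, 0.681, 0.0]
contact_force: [-0.7, 1.6, 0.6]
width: 0.0002
```

send_rows --pt "0 0 0 0.001 0" --pt "0 0 0 0 0"

```text
clock: 10.3
position: [0.6198, 0.1953, 0.0443]
ee_rot: [0.0, 0.732, 0.681, 0.0]
contact_force: [-0.7, -0.6, 2.5]
width: -0.0
```

send_rows --pt "0 0 0 0.001 0" --pt "0 0 0 0.001 0" --pt "0 0 0 0 0"

```text
clock: 10.68
position: [0.6198, 0.1953, 0.0425]
ee_rot: [0.0, 0.732, 0.681, 0.0]
contact_force: [-0.6, 0.1, 5.0]
width: 0.0
```

```bash
python3 st.py; for i in 1 2 3;do python3 st.py;done
```

```text
t 10.675 p [0.6198 0.1953 0.0425] case xy 0.0 0.0953 yaw x 85.89 z [ 4.e-04  2.e-04 -1.e+00] F [-0.58  0.06  4.96] w 0.0
t 10.675 p [0.6198 0.1953 0.0425] case xy 0.0 0.0953 yaw x 85.89 z [ 4.e-04  2.e-04 -1.e+00] F [-0.58  0.06  4.96] w 0.0
t 10.675 p [0.6198 0.1953 0.0425] case xy 0.0 0.0953 yaw x 85.89 z [ 4.e-04  2.e-04 -1.e+00] F [-0.58  0.06  4.96] w 0.0
t 10.675 p [0.6198 0.1953 0.0425] case xy 0.0 0.0953 yaw x 85.89 z [ 4.e-04  2.e-04 -1.e+00] F [-0.58  0.06  4.96] w 0.0
```

send_rows --pt "0 0 0 -0.0007 0" --pt "0 -0.005 0 0 0" --pt "0 0 0 0 0"

```text
clock: 11.05
position: [0.6199, 0.1905, 0.043]
ee_rot: [0.0, 0.732, 0.681, 0.001]
contact_force: [0.3, 2.5, 4.2]
width: 0.0001
```

send_rows --pt "0 -0.005 0 0 0" --pt "0 -0.005 0 0 0" --pt "0 0 0 0 0"

```text
clock: 11.42
position: [0.6187, 0.1795, 0.0429]
ee_rot: [0.0, 0.732, 0.681, -0.0]
contact_force: [0.4, 1.8, 4.5]
width: 0.0
```

send_rows --pt "0 -0.005 0 0 0" --pt "0 -0.005 0 0 0" --pt "0 0 0 0 0"

```text
clock: 11.8
position: [0.6178, 0.1695, 0.0428]
ee_rot: [0.0, 0.732, 0.681, -0.0]
contact_force: [0.5, 1.6, 3.8]
width: -0.0001
```

send_rows --pt "0 -0.005 0 0 0" --pt "0 -0.005 0 0 0" --pt "0 0 0 0 0"

```text
clock: 12.18
position: [0.6171, 0.1595, 0.0428]
ee_rot: [0.0, 0.732, 0.681, -0.0]
contact_force: [-0.7, 1.2, 5.0]
width: -0.0001
```

send_rows --pt "0 -0.005 0 0 0" --pt "0 -0.005 0 0 0" --pt "0 0 0 0 0"

```text
clock: 12.55
position: [0.6164, 0.1495, 0.0428]
ee_rot: [0.0, 0.732, 0.681, -0.0]
contact_force: [-0.2, 1.2, 4.5]
width: -0.0
```

send_rows --pt "0 -0.005 0 0 0" --pt "0 -0.005 0 0 0" --pt "0 0 0 0 0"

```text
clock: 12.92
position: [0.6157, 0.1396, 0.0428]
ee_rot: [0.0, 0.732, 0.681, -0.0]
contact_force: [-0.4, 1.0, 4.9]
width: 0.0001
```

send_rows --pt "0 -0.005 0 0 0" --pt "0 -0.005 0 0 0" --pt "0 0 0 0 0"

```text
clock: 13.3
position: [0.615, 0.1296, 0.0428]
ee_rot: [0.0, 0.732, 0.681, -0.0]
contact_force: [-0.1, 2.0, 3.7]
width: 0.0003
```

send_rows --pt "0 -0.005 0 0 0" --pt "0 -0.005 0 0 0" --pt "0 0 0 0 0"

```text
clock: 13.68
position: [0.6143, 0.1196, 0.0428]
ee_rot: [0.0, 0.732, 0.681, -0.0]
contact_force: [0.3, 1.3, 3.5]
width: 0.0002
```

send_rows --pt "0 -0.005 0 0 0" --pt "0 -0.005 0 0 0" --pt "0 0 0 0 0"

```text
clock: 14.05
position: [0.6135, 0.1096, 0.0428]
ee_rot: [0.0, 0.732, 0.681, -0.0]
contact_force: [0.2, 1.9, 4.6]
width: 0.0001
```

send_rows --pt "0 -0.005 0 0 0" --pt "0 -0.005 0 0 0" --pt "0 0 0 0 0"

```text
clock: 14.42
position: [0.6128, 0.0997, 0.0428]
ee_rot: [0.0, 0.732, 0.681, -0.0]
contact_force: [0.3, 0.9, 4.4]
width: -0.0001
```

send_rows --pt "0 -0.005 0 0 0" --pt "0 -0.005 0 0 0" --pt "0 0 0 0 0"

```text
clock: 14.8
position: [0.6121, 0.0897, 0.0428]
ee_rot: [0.0, 0.732, 0.681, -0.0]
contact_force: [0.2, 1.3, 4.2]
width: 0.0002
```

send_rows --pt "0 -0.005 0 0 0" --pt "0 -0.005 0 0 0" --pt "0 0 0 0 0"

```text
clock: 15.18
position: [0.6114, 0.0798, 0.0428]
ee_rot: [0.0, 0.732, 0.681, -0.0]
contact_force: [-0.1, 0.9, 4.3]
width: 0.0001
```

send_rows --pt "0 -0.005 0 0 0" --pt "0 -0.005 0 0 0" --pt "0 0 0 0 0"

```text
clock: 15.55
position: [0.6106, 0.0698, 0.0428]
ee_rot: [0.0, 0.732, 0.681, -0.0]
contact_force: [0.1, 1.3, 5.6]
width: -0.0
```

send_rows --pt "0 -0.005 0 0 0" --pt "0 -0.005 0 0 0" --pt "0 0 0 0 0"

```text
clock: 15.92
position: [0.6099, 0.0598, 0.0428]
ee_rot: [0.0, 0.732, 0.681, -0.0]
contact_force: [-0.1, 0.7, 4.8]
width: -0.0001
```

send_rows --pt "0 -0.005 0 0 0" --pt "0 -0.005 0 0 0" --pt "0 0 0 0 0"

```text
clock: 16.3
position: [0.6093, 0.0498, 0.0428]
ee_rot: [0.0, 0.732, 0.681, -0.0]
contact_force: [0.6, 1.4, 4.0]
width: 0.0002
```

send_rows --pt "0 -0.005 0 0 0" --pt "0 -0.005 0 0 0" --pt "0 0 0 0 0"

```text
clock: 16.68
position: [0.6085, 0.0398, 0.0428]
ee_rot: [0.0, 0.732, 0.681, -0.0]
contact_force: [-0.1, 1.1, 3.6]
width: 0.0002
```

send_rows --pt "0 -0.005 0 0 0" --pt "0 0 0 0 0"

```text
clock: 16.92
position: [0.6082, 0.0351, 0.0428]
ee_rot: [0.0, 0.732, 0.681, -0.0]
contact_force: [0.8, 1.1, 5.0]
width: 0.0002
```

send_rows --pt "0 -0.005 0 0 0" --pt "0 0 0 0 0"

```text
clock: 17.18
position: [0.6079, 0.0305, 0.043]
ee_rot: [-0.0, 0.732, 0.681, 0.0]
contact_force: [-0.2, 3.2, 6.2]
width: -0.0
```

send_rows --pt "0 -0.005 0 0 0" --pt "0 0 0 0 0"

```text
clock: 17.42
position: [0.6078, 0.0262, 0.0433]
ee_rot: [-0.0, 0.732, 0.681, 0.001]
contact_force: [-0.7, 4.8, 7.4]
width: 0.0001
```

send_rows --pt "0 -0.005 0 0 0" --pt "0 0 0 0 0"

```text
clock: 17.68
position: [0.6076, 0.021, 0.0434]
ee_rot: [0.0, 0.732, 0.681, 0.001]
contact_force: [0.8, 4.4, 7.7]
width: 0.0004
```

send_rows --pt "0 -0.005 0 0 0" --pt "0 0 0 0 0"

```text
clock: 17.92
position: [0.6073, 0.0159, 0.0434]
ee_rot: [0.0, 0.732, 0.681, 0.001]
contact_force: [-0.3, 3.5, 7.0]
width: -0.0002
```

send_rows --pt "0 -0.005 0 0 0" --pt "0 0 0 0 0"

```text
clock: 18.18
position: [0.6069, 0.0107, 0.0434]
ee_rot: [0.0, 0.732, 0.681, 0.001]
contact_force: [0.2, 3.5, 6.3]
width: 0.0001
```

send_rows --pt "0 -0.005 0 0 0" --pt "0 0 0 0 0"

```text
clock: 18.42
position: [0.6063, 0.0052, 0.043]
ee_rot: [0.0, 0.732, 0.681, 0.0]
contact_force: [0.4, 1.2, 4.2]
width: 0.0002
```

send_rows --pt "0 -0.005 0 0 0" --pt "0 0 0 0 0"

```text
clock: 18.68
position: [0.6056, 0.0002, 0.0427]
ee_rot: [0.0, 0.732, 0.681, -0.0]
contact_force: [0.7, 1.6, 4.2]
width: 0.0001
```

send_rows --pt "0 -0.005 0 0 0" --pt "0 0 0 0 0"

```text
clock: 18.92
position: [0.6052, -0.0047, 0.0427]
ee_rot: [-0.0, 0.732, 0.681, -0.0]
contact_force: [-0.2, 2.3, 3.4]
width: -0.0002
```

send_rows --pt "0 -0.005 0 0 0" --pt "0 0 0 0 0"

```text
clock: 19.18
position: [0.6048, -0.0098, 0.0427]
ee_rot: [0.0, 0.732, 0.681, -0.0]
contact_force: [-0.3, 1.6, 4.6]
width: 0.0001
```

send_rows --pt "0 -0.005 0 0 0" --pt "0 0 0 0 0"

```text
clock: 19.42
position: [0.6046, -0.0148, 0.0428]
ee_rot: [0.0, 0.732, 0.681, -0.0]
contact_force: [0.0, 2.2, 4.9]
width: -0.0001
```

send_rows --pt "0 -0.005 0 0 0" --pt "0 0 0 0 0"

```text
clock: 19.68
position: [0.6043, -0.0198, 0.0428]
ee_rot: [0.0, 0.732, 0.681, -0.0]
contact_force: [-0.2, 1.7, 4.9]
width: -0.0001
```

send_rows --pt "0 0 0 0.0006 0" --pt "0 0.01 0 0 0" --pt "0 0.006 0 0 0" --pt "0 0 0 0 0"

```text
clock: 20.18
position: [0.6058, -0.0034, 0.0424]
ee_rot: [0.001, 0.732, 0.682, -0.0]
contact_force: [0.1, -2.3, 3.8]
width: 0.0005
```

send_rows --pt "0 0.004 0 0 0" --pt "0 0 0 0 0"

```text
clock: 20.42
position: [0.6059, 0.0007, 0.0423]
ee_rot: [0.0, 0.732, 0.681, 0.0]
contact_force: [0.8, -2.7, 5.0]
width: 0.0002
```

send_rows --pt "0 0.004 0 0 0" --pt "0 0 0 0 0"

```text
clock: 20.68
position: [0.6062, 0.004, 0.0425]
ee_rot: [0.001, 0.732, 0.681, -0.0]
contact_force: [-0.1, -4.9, 5.6]
width: 0.0002
```

send_rows --pt "0 0.004 0 0 0" --pt "0 0 0 0 0"

```text
clock: 20.92
position: [0.6066, 0.0071, 0.0429]
ee_rot: [0.001, 0.732, 0.682, -0.001]
contact_force: [-0.5, -6.7, 7.9]
width: -0.0002
```

send_rows --pt "0 0.004 0 0 0" --pt "0 0 0 0 0"

```text
clock: 21.18
position: [0.6071, 0.011, 0.0431]
ee_rot: [0.002, 0.732, 0.682, -0.001]
contact_force: [-1.6, -5.9, 9.3]
width: -0.0
```

send_rows --pt "0 0.004 0 0 0" --pt "0 0 0 0 0"

```text
clock: 21.42
position: [0.6076, 0.0153, 0.0432]
ee_rot: [0.002, 0.732, 0.682, -0.0]
contact_force: [-0.6, -5.4, 9.2]
width: 0.0001
```

send_rows --pt "0 0.004 0 0 0" --pt "0 0 0 0 0"

```text
clock: 21.68
position: [0.608, 0.0193, 0.0432]
ee_rot: [0.002, 0.732, 0.682, -0.0]
contact_force: [-0.3, -6.2, 8.6]
width: -0.0
```

send_rows --pt "0 0.004 0 0 0" --pt "0 0 0 0 0"

```text
clock: 21.92
position: [0.6083, 0.0236, 0.0432]
ee_rot: [0.001, 0.732, 0.681, 0.0]
contact_force: [-0.5, -4.6, 8.8]
width: 0.0001
```

send_rows --pt "0 0.004 0 0 0" --pt "0 0 0 0 0"

```text
clock: 22.18
position: [0.6085, 0.028, 0.043]
ee_rot: [0.001, 0.732, 0.681, 0.0]
contact_force: [0.9, -4.0, 7.5]
width: 0.0
```

send_rows --pt "0 0.004 0 0 0" --pt "0 0 0 0 0"

```text
clock: 22.42
position: [0.6085, 0.0325, 0.0426]
ee_rot: [0.001, 0.732, 0.681, 0.0]
contact_force: [0.5, -2.5, 6.2]
width: -0.0001
```

send_rows --pt "0 0.004 0 0 0" --pt "0 0 0 0 0"

```text
clock: 22.68
position: [0.6085, 0.0366, 0.0423]
ee_rot: [0.0, 0.732, 0.681, 0.0]
contact_force: [-0.2, -2.9, 6.0]
width: 0.0001
```

send_rows --pt "0 0.004 0 0 0" --pt "0 0 0 0 0"

```text
clock: 22.92
position: [0.6086, 0.0406, 0.0422]
ee_rot: [0.0, 0.732, 0.681, -0.0]
contact_force: [0.2, -2.3, 5.0]
width: -0.0
```

send_rows --pt "0 0.004 0 0 0" --pt "0 0 0 0 0"

```text
clock: 23.18
position: [0.6088, 0.0446, 0.0422]
ee_rot: [0.0, 0.732, 0.681, -0.0]
contact_force: [-0.4, -2.4, 5.4]
width: 0.0003
```

The rib is felt in both sweep directions and is centred at about world y = 0.018 at x = 0.6075. I'll go up and across to the filter.

send_rows --pt "0 0 0 -0.03 0" --pt "0 0 0 -0.04 0" --pt "0 0 0 -0.04 0" --pt "0.5 -0.0488 -0.0215 0 0" --pt "1 -0.0488 -0.0215 0 0" --pt "1 -0.0488 -0.0215 0 0" --pt "1 -0.0488 -0.0215 0 0" --pt "1 -0.0488 -0.0215 0 0" --squeeze 50

```text
clock: 24.18
position: [0.4828, -0.1909, 0.1511]
ee_rot: [-0.002, 0.732, 0.681, 0.001]
contact_force: [0.0, -0.4, -0.3]
width: 0.0852
```

send_rows --pt "1 -0.0488 -0.0215 0 0" --pt "1 -0.0488 -0.0215 0 0" --pt "1 0 0 0 -0.101" --pt "1 0 0 0 0" --pt "1 0 0 0 0"

```text
clock: 24.8
position: [0.4343, -0.2841, 0.1516]
ee_rot: [-0.001, 0.697, 0.717, 0.0]
contact_force: [0.2, 0.5, 0.8]
width: 0.0853
```

```bash
python3 - <<'E'
from h import *
from scipy.spatial.transform import Rotation as R
im=manip.get_image("wrist")[:,:,::-1]
cv2.imwrite("pics/w6.png",im)
s=manip.get_state();p=s['position'];q=s['ee_rot'];M=R.from_quat(q[[1,2,3,0]]).as_matrix()
w=manip.calibration('wrist')
for z in (0.02,.04,.062): print(z,proj(w,[p[0],p[1],z]))
for dx in(.03,-.03): 
  a=np.radians(1.7); print('rod',proj(w,[.4335+dx*np.cos(a),-.2857+dx*np.sin(a),.076]))
for sx in(1,-1):
  for sy in(1,-1):
    a=np.radians(1.7);x,y=sx*.055,sy*.028
    print('top corner',proj(w,[.4335+x*np.cos(a)-y*np.sin(a),-.2857+x*np.sin(a)+y*np.cos(a),.062]).round(1))
E
python3 st.py
```

```text
0.02 [319.52214559 182.20237521]
0.04 [319.59091772 187.82932562]
0.062 [319.67800388 194.95706259]
rod [317.89729891 234.05151274]
rod [317.76685765 161.11005718]
top corner [349.8 253.6]
top corner [286.2 253.7]
top corner [353.8 126. ]
top corner [281.7 126.1]
t 24.85 p [ 0.4345 -0.2842  0.1517] case xy -0.1506 -0.3962 yaw x 91.67 z [-4.0e-04  1.4e-03 -1.0e+00] F [ 0.21 -0.39  0.57] w 0.0855
```

View pics/w6.png

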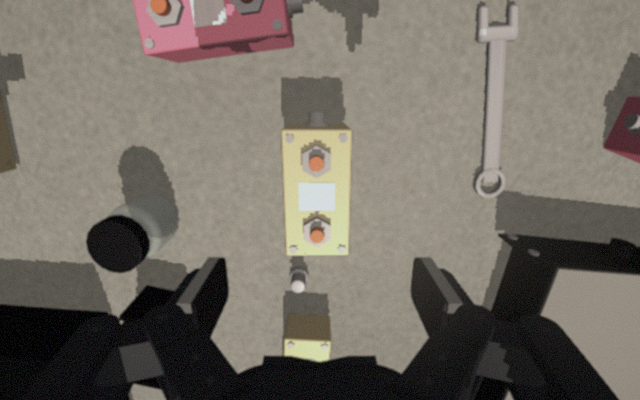

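Run:
```python
from h import *
from scipy.spatial.transform import Rotation as R
s=manip.get_state();p=s['position'];q=s['ee_rot'];M=R.from_quat(q[[1,2,3,0]]).as_matrix()
w=manip.calibration('wrist')
for h in (0,.013,.02,.026,.032,.038):
  print(h,[proj(w,p+M[:,0]*.0427*sg+M[:,1]*dy-M[:,2]*h).round(0).tolist() for sg in(-1,1) for dy in(-.011,.011)])
im=cv2.imread('pics/w6.png');cv2.imwrite('pics/w6c.png',cv2.resize(im[230:370,110:530],None,fx=1.9,fy=1.9))
```

```text
0 [[243.0, 223.0], [246.0, 259.0], [398.0, 223.0], [395.0, 259.0]]
0.013 [[237.0, 232.0], [241.0, 270.0], [403.0, 232.0], [400.0, 270.0]]
0.02 [[234.0, 238.0], [237.0, 277.0], [407.0, 238.0], [403.0, 277.0]]
0.026 [[231.0, 243.0], [235.0, 284.0], [410.0, 243.0], [406.0, 283.0]]
0.032 [[227.0, 249.0], [231.0, 290.0], [414.0, 249.0], [409.0, 290.0]]
0.038 [[223.0, 255.0], [228.0, 298.0], [418.0, 255.0], [413.0, 298.0]]
```

View pics/w6c.png

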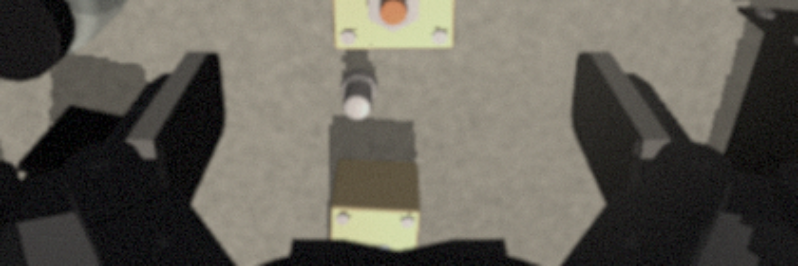

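send_rows --pt "1 -0.0015 -0.001 0.04 0" --pt "1 0 0 0.04 0" --pt "1 0 0 0.03 0" --pt "1 0 0 0.02 0" --pt "1 0 0 0 0" --pt "1 0 0 0 0"

```text
clock: 25.6
position: [0.4341, -0.2868, 0.0229]
ee_rot: [0.001, 0.697, 0.718, 0.0]
contact_force: [0.4, 0.2, 0.5]
width: 0.0854
```

```bash
python3 - <<'E'
from h import *
a=manip.get_image("wrist")[:,:,::-1]; cv2.imwrite("pics/w7.png",a)
im=manip.get_image("scene")[:,:,::-1]
cv2.imwrite("pics/s7.png",cv2.resize(im[190:330,170:330],None,fx=4,fy=4,interpolation=cv2.INTER_CUBIC))
E
python3 st.py
```

```text
t 25.7 p [ 0.4343 -0.2872  0.0233] case xy -0.1506 -0.3992 yaw x 91.69 z [ 0.0019 -0.0014 -1.    ] F [ 0.72  0.31 -0.02] w 0.0852
```

View pics/w7.png

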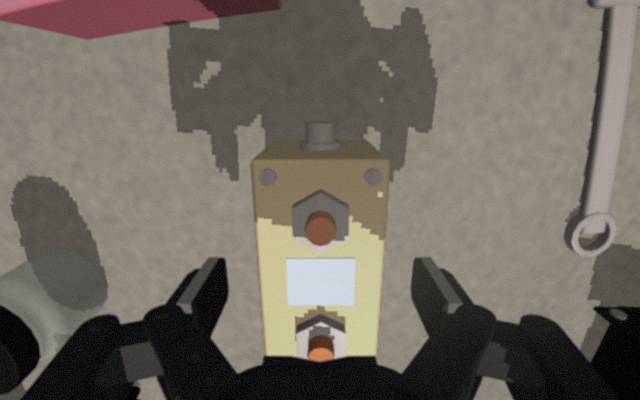

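View pics/s7.png

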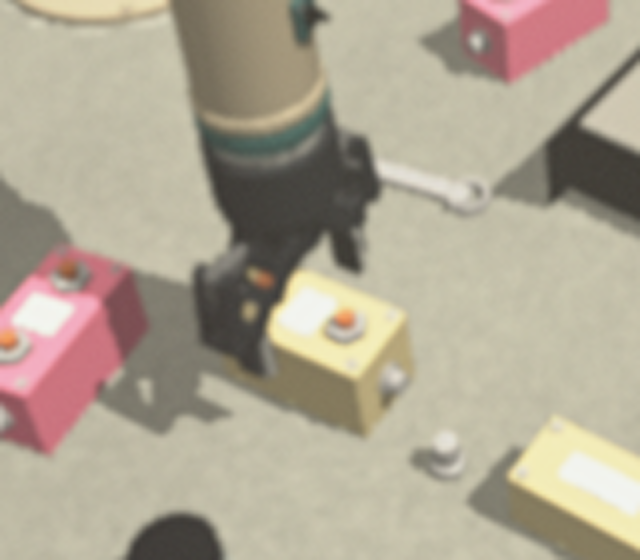

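The open fingers straddle the filter: pads in the wrist view at columns 225 and 413, filter label at (320,283). I'll go down further.

send_rows --pt "1 0 0 0.008 0" --pt "1 0 0 0.007 0" --pt "1 0 0 0 0"

```text
clock: 26.08
position: [0.4327, -0.2864, 0.0065]
ee_rot: [-0.001, 0.697, 0.717, 0.0]
contact_force: [0.4, 0.4, -0.1]
width: 0.0854
```

send_rows --pt "1 0 0 0.004 0" --pt "1 0 0 0.004 0" --pt "1 0 0 0 0"

```text
clock: 26.45
position: [0.4331, -0.2866, -0.0012]
ee_rot: [-0.0, 0.697, 0.717, 0.0]
contact_force: [-0.1, 0.1, 0.1]
width: 0.0855
```

```bash
python3 - <<'E'
from h import *
im=manip.get_image("scene")[:,:,::-1]
cv2.imwrite("pics/s8.png",cv2.resize(im[200:310,200:300],None,fx=5,fy=5,interpolation=cv2.INTER_CUBIC))
a=manip.get_image("wrist")[:,:,::-1]; cv2.imwrite("pics/w8.png",a)
E
python3 st.py
```

```text
t 26.55 p [ 0.4333 -0.2868 -0.0009] case xy -0.1515 -0.3989 yaw x 91.67 z [ 0.e+00  1.e-04 -1.e+00] F [ 0.54 -0.01 -0.25] w 0.0853
```

View pics/s8.png

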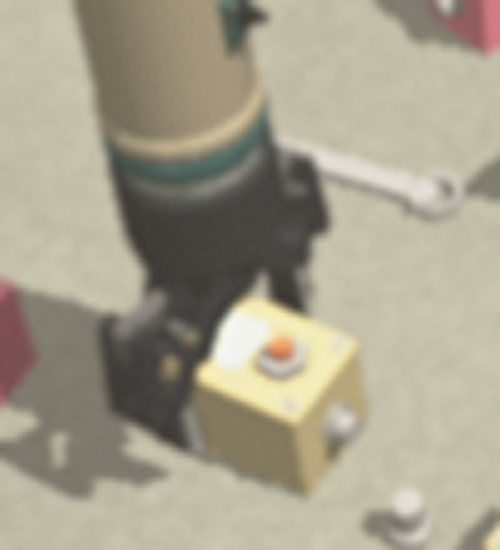

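View pics/w8.png

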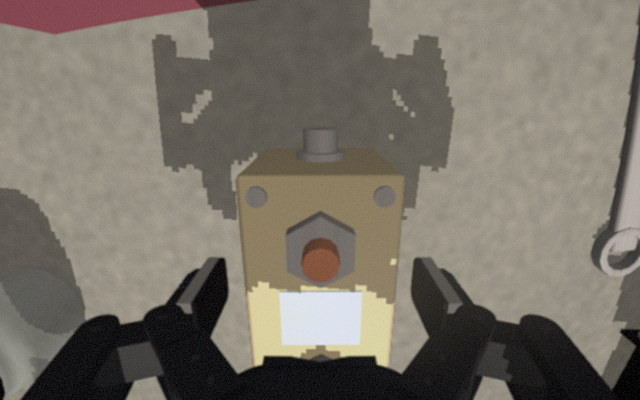

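send_rows --pt "1 0 0 0.003 0" --pt "1 0 0 0 0" --pt "0.5 0 0 0 0" --pt "0.3 0 0 0 0" --pt "0.3 0 0 0 0" --pt "0.3 0 0 0 0" --pt "0.3 0 0 0 0" --pt "0.3 0 0 0 0" --squeeze 50

```text
clock: 27.55
position: [0.4333, -0.2865, -0.0036]
ee_rot: [-0.0, 0.697, 0.717, 0.0]
contact_force: [-0.4, 2.7, 4.7]
width: 0.0558
```

```bash
python3 st.py
python3 - <<'E'
from h import *
a=manip.get_image("wrist")[:,:,::-1]; cv2.imwrite("pics/w9.png",a)
E
```

```text
t 27.55 p [ 0.4333 -0.2865 -0.0036] case xy -0.1516 -0.3985 yaw x 91.66 z [ 1.e-04  6.e-04 -1.e+00] F [-0.38  2.69  4.7 ] w 0.0558
```

View pics/w9.png

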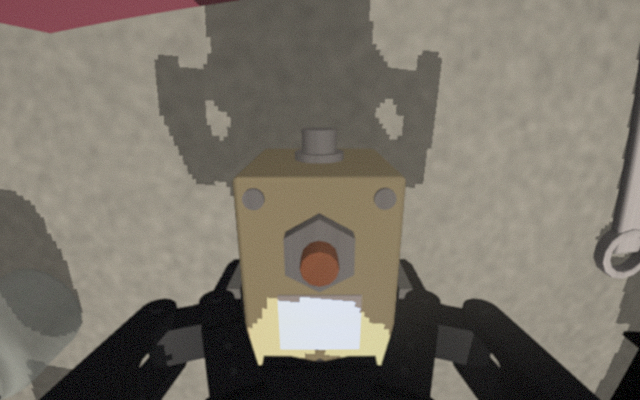

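send_rows --pt "0.3 0 0 -0.01 0" --pt "0.3 0 0 -0.02 0" --pt "0.3 0 0 -0.03 0" --pt "0.3 0 0 -0.04 0" --pt "0.3 0 0 -0.04 0" --pt "0.3 0 0 -0.02 0" --pt "0.3 0 0 0 0.101" --pt "0.3 0 0 0 0"

```text
clock: 28.6
position: [0.4324, -0.2865, 0.1554]
ee_rot: [-0.001, 0.732, 0.682, -0.0]
contact_force: [-0.4, -0.8, -7.1]
width: 0.0555
```

```bash
python3 st.py
```

```text
t 28.6 p [ 0.4324 -0.2865  0.1554] case xy -0.1525 -0.3986 yaw x 85.95 z [-1.8e-03  9.0e-04 -1.0e+00] F [-0.41 -0.78 -7.08] w 0.0555
```

send_rows --pt "0.3 0.03 0.0145 0 0" --pt "0.3 0.045 0.0215 0 0" --pt "0.3 0.045 0.0215 0 0" --pt "0.3 0.045 0.0215 0 0" --pt "0.3 0.045 0.0215 0 0" --pt "0.3 0.045 0.0215 0 0" --pt "0.3 0.036 0.017 0 0" --pt "0.3 0.0251 0.0125 0 0"

```text
clock: 29.6
position: [0.6069, 0.0194, 0.1545]
ee_rot: [-0.001, 0.731, 0.682, -0.001]
contact_force: [-0.5, -0.3, -7.3]
width: 0.0552
```

send_rows --pt "0.3 0 0 0.03 0" --pt "0.3 0 0 0.03 0" --pt "0.3 0 0 0 0" --pt "0.3 0 0 0 0"

```text
clock: 30.1
position: [0.6076, 0.0174, 0.0965]
ee_rot: [0.0, 0.732, 0.681, 0.0]
contact_force: [0.5, 0.2, -6.3]
width: 0.0553
```

```bash
python3 st.py
python3 - <<'E'
from h import *
a=manip.get_image("wrist")[:,:,::-1]; cv2.imwrite("pics/w10.png",a)
a=manip.get_image("scene")[:,:,::-1]; cv2.imwrite("pics/s10.png",a)
E
python3 st.py
```

```text
t 30.1 p [0.6076 0.0174 0.0965] case xy 0.0005 -0.083 yaw x 85.92 z [ 5.e-04 -1.e-04 -1.e+00] F [ 0.5   0.23 -6.31] w 0.0553
t 30.2 p [0.6083 0.0173 0.0976] case xy 0.0013 -0.0831 yaw x 85.89 z [ 2.9e-03 -2.0e-04 -1.0e+00] F [-0.35  0.14 -6.66] w 0.0555
```

View pics/w10.png

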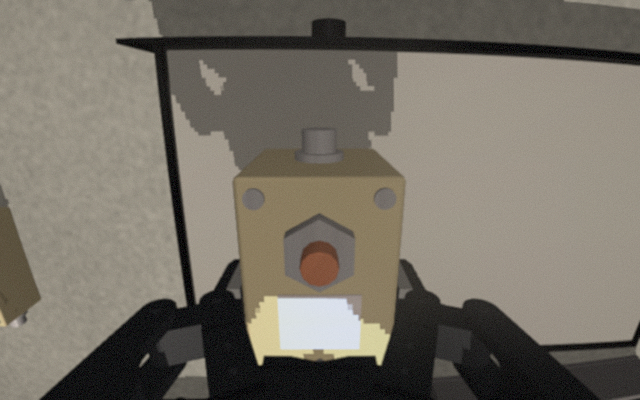

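View pics/s10.png

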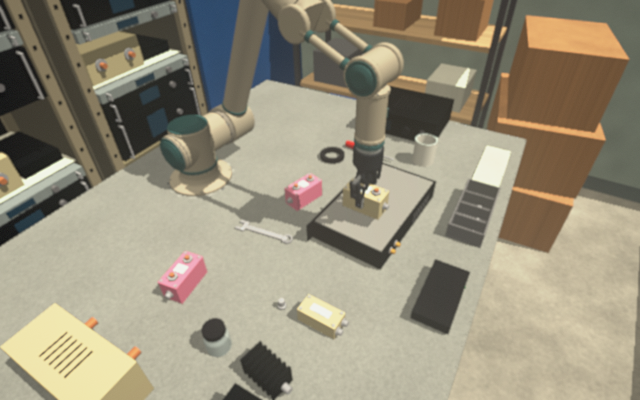

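send_rows --pt "0.3 0 0 0.014 0" --pt "0.3 0 0 0.01 0" --pt "0.3 0 0 0.006 0" --pt "0.3 0 0 0 0" --pt "0.3 0 0 0 0"

```text
clock: 30.82
position: [0.6074, 0.0176, 0.0664]
ee_rot: [0.0, 0.732, 0.681, 0.0]
contact_force: [-0.5, -0.0, -7.0]
width: 0.0554
```

```bash
python3 st.py
```

```text
t 30.825 p [0.6074 0.0176 0.0664] case xy 0.0003 -0.0828 yaw x 85.89 z [ 6.e-04  0.e+00 -1.e+00] F [-0.47 -0.05 -7.04] w 0.0554
```

send_rows --pt "0.3 0 0 0.001 0" --pt "0.3 0 0 0.001 0" --pt "0.3 0 0 0 0"

```text
clock: 31.2
position: [0.607, 0.0176, 0.0642]
ee_rot: [-0.0, 0.732, 0.681, 0.0]
contact_force: [0.4, -0.5, -7.3]
width: 0.055
```

send_rows --pt "0.3 0 0 0.001 0" --pt "0.3 0 0 0.001 0" --pt "0.3 0 0 0 0"

```text
clock: 31.58
position: [0.6072, 0.0176, 0.0623]
ee_rot: [0.0, 0.732, 0.681, 0.0]
contact_force: [-0.2, -0.1, -5.3]
width: 0.0557
```

send_rows --pt "0.3 0 0 0.001 0" --pt "0.3 0 0 0 0"

```text
clock: 31.82
position: [0.6072, 0.0176, 0.0614]
ee_rot: [0.0, 0.732, 0.681, 0.0]
contact_force: [-0.7, 0.7, -4.9]
width: 0.055
```

send_rows --pt "0.3 0 0 0.001 0" --pt "0.3 0 0 0 0"

```text
clock: 32.08
position: [0.6072, 0.0176, 0.0607]
ee_rot: [0.0, 0.732, 0.681, 0.0]
contact_force: [-1.2, -0.0, -1.7]
width: 0.0556
```

send_rows --pt "0.3 0 0 0.0005 0" --pt "0.3 0 0 0 0"

```text
clock: 32.33
position: [0.6072, 0.0176, 0.0604]
ee_rot: [0.0, 0.732, 0.681, 0.0]
contact_force: [-2.7, 0.1, 2.1]
width: 0.0557
```

The load rose steeply after about 1.5 mm of sinking, so the filter is on the rib. I'll release it.

send_rows --pt "0.3 0 0 -0.0003 0" --pt "0.66 0 0 0 0" --pt "0.7 0 0 0 0" --pt "0.8 0 0 0 0" --pt "0.9 0 0 0 0" --pt "0.95 0 0 0 0" --squeeze 20

```text
clock: 33.08
position: [0.6072, 0.0176, 0.06]
ee_rot: [0.0, 0.732, 0.681, 0.0]
contact_force: [-0.4, -0.1, -0.1]
width: 0.0813
```

```bash
python3 st.py
python3 - <<'E'
from h import *
a=manip.get_image("wrist")[:,:,::-1]; cv2.imwrite("pics/w11.png",a)
E
```

```text
t 33.075 p [0.6072 0.0176 0.06  ] case xy 0.0001 -0.0828 yaw x 85.89 z [ 2.e-04  0.e+00 -1.e+00] F [-0.39 -0.11 -0.05] w 0.0813
```

View pics/w11.png

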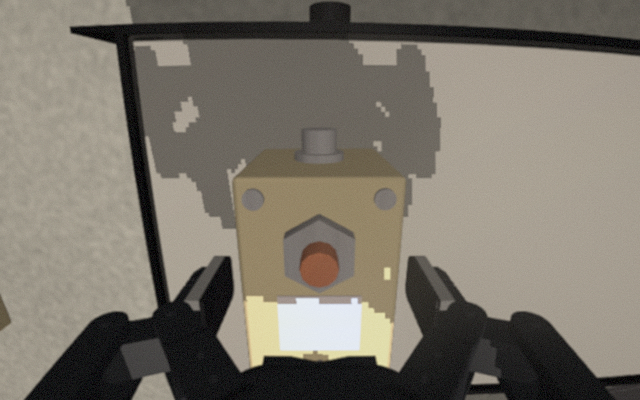

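Both fingers are clear: the pads at columns 230 and 408 stand off the filter sides at 245 and 393. I'll retreat straight up, then check.

send_rows --pt "1 0 0 -0.01 0" --pt "1 0 0 -0.03 0" --pt "1 0 0 -0.05 0" --pt "1 0 0 -0.05 0" --pt "1 0 -0.05 -0.03 0" --pt "1 0 -0.05 0 0" --pt "1 0 0 0 0" --pt "1 0 0 0 0"

```text
clock: 34.12
position: [0.5082, 0.0247, 0.2309]
ee_rot: [0.001, 0.732, 0.681, 0.001]
contact_force: [1.0, 0.5, 0.9]
width: 0.0851
```

send_rows --pt "1 0.0 -0.05 0 0" --pt "1 0 -0.05 0 0" --pt "1 0 -0.05 0 0" --pt "1 0 -0.03 0 0" --pt "1 0 0 0 0"

```text
clock: 34.75
position: [0.3275, 0.0377, 0.2303]
ee_rot: [0.0, 0.732, 0.681, 0.0]
contact_force: [0.8, -0.7, 0.0]
width: 0.0853
```

```bash
python3 st.py
python3 - <<'E'
from h import *
a=manip.get_image("top")[:,:,::-1]; cv2.imwrite("pics/t12.png",a)
cv2.imwrite("pics/t12c.png",cv2.resize(a[90:215,210:365],None,fx=5,fy=4.6 and 5,interpolation=cv2.INTER_CUBIC)[:600])
a=manip.get_image("scene")[:,:,::-1]; cv2.imwrite("pics/s12.png",a)
E
```

```text
t 34.75 p [0.3275 0.0377 0.2303] case xy -0.2803 -0.0828 yaw x 85.88 z [ 0.001 -0.    -1.   ] F [ 0.83 -0.7   0.04] w 0.0853
```

View pics/t12c.png

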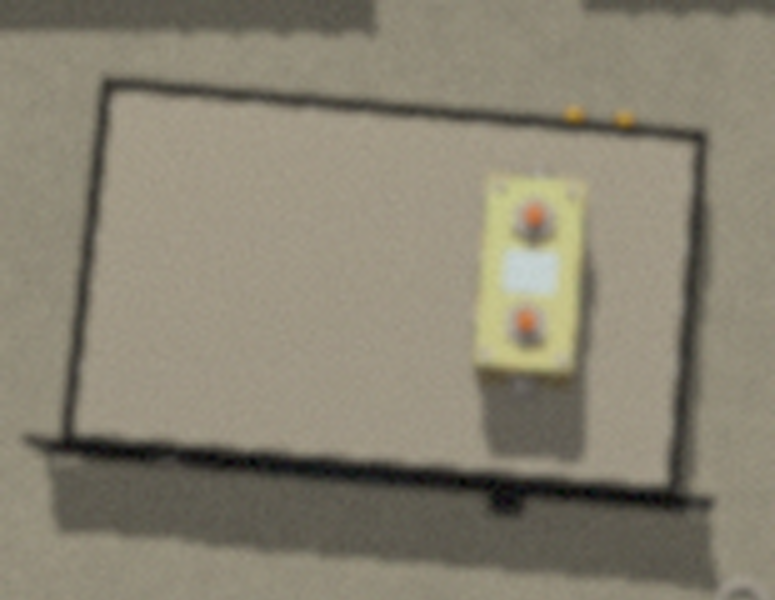

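View pics/s12.png

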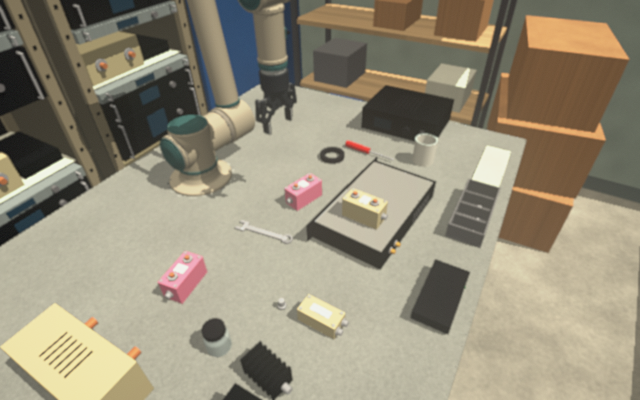

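The top view shows the filter upright on the cover, rods at crop (534,216) and (526,321), parallel to the case's short side. The other things have not moved. One numeric check, then hand in.

Run:
```python
from h import *
c=manip.calibration('top');th=np.radians(-4.1);C=np.array([.613,.1002])
q=np.array([at_z(c,(u+.5)/5-.5+210,(v+.5)/5-.5+90,.0635+.076) for u,v in((534,216),(526,321))])
m=q.mean(0);d=m-C;ex=np.array([np.cos(th),np.sin(th)]);ey=np.array([-ex[1],ex[0]])
print(m,'case x,y',d@ex,d@ey,'rib y',(np.array([.6075,.018])-C)@ey,'yaw',np.degrees(np.arctan2(*(q[0]-q[1])[::-1])))
manip.sign_off()
```

```text
[0.60698169 0.01753253] case x,y -9.239599802116517e-05 -0.08288619854336733 rib y -0.08238286830075336 yaw -3.8318936251969866
the job is handed in; nothing more can be done
```

I felt the rib with closed fingertips, set the filter upright over it, backed the arm off and handed the job in. No verdict was reported.

- **Finding the rib:** I swept the cover in both directions, never reading more than about 9.3 N. The rib's centre line came out at case y of about -82 mm. The estimates from the two sweeps ranged from about 17.5 to 21.6 mm in world y, and I used 18 mm.
- **Placing the filter:** While lowering it I felt the soft cover for about 1.5 mm and then the much stiffer rib. The load on the cover never went above about 9 N.
- **Final check from the top camera:** The filter sits within about 1 mm of the measured rib line and at the case's middle front to back. It is about 0.3° off the case's x. Tilt and height were not measured, but it looks upright.
- **Other things:** They looked unmoved in the last pictures. This was by eye, not measured.
- **One disagreement:** The real fingertips sit about 20 mm behind the reported TCP. The cover was first touched at a reported z of 0.046 m instead of 0.066 m, and the pictures agreed. I allowed for this in the grasp and the set-down heights.

The run ended at about 35 s of the 70 s allowed.

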